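Turn the index plate to its key and press it home

ROBOT

A 6-joint arm with a two-finger parallel gripper is mounted at the origin on the work surface. World frame = base frame: x ahead of the robot, y to its left, z up, the work surface at z = 0. Lengths are in m, angles in rad, forces in N, time in s.
With the tool pointing down it reaches from about 0.35 to 0.775 m from the base axis. Payload 5.5 kg.
Tool frame: the origin (TCP) lies midway between the tips of the shut fingers; the grasp point (between the pads) lies 19 mm behind it; z points along the fingers, y is the line along which they close (so a half turn about z gives the same grasp; the last joint's range is limited). The gripper opens to 85 mm and grips with 20 to 120 N. Pads are 22 mm wide; open, the fingers measure 114 mm over their backs; the gripper's body (76 mm by 85 mm) begins 54 mm behind the grasp point. The pads swing forward as they close: fully open they stand 13 mm farther back than shut.
Start: joints at [1.026, 0.313, 0.046, 1.304, 0, 1.431], TCP at [0.226, 0.529, 0.231] pointing down, gripper open.
Joint ranges: [-2.76, 2.76], [-0.86, 1.69], [-1.03, 1.26], [-2.2, 2.34], [-1.47, 1.5], [-3.14, 3.14]. Speed limits (rad/s): [2.57, 2.57, 3.14, 3.14, 3.14, 3.14].

INTERFACE

Orientations are given as a unit quaternion [w, x, y, z].
In Python, from workcell import telemetry, imaging, env gives the robot as it stands. The module is installed in compiled form; this text tells all that it offers.
- The arm moves only by the tool step_arm, never from a script. Its argument "moves" is a list of rows, each a list of 3 entries, a list of its own where there are three numbers: the shift along the tool's x, y, z in mm, then the turn, a rotation vector about the tool's x, y, z in rad, then the finger opening in mm, from 0 to 85.4. A call has 1 to 8 rows; each row is the pose to reach, as a shift and turn from the pose commanded when the call began, along the tool's axes at that moment; what a row does not reach only later rows make up. A row lasts 1/12 s, in which the tool goes at most 41.7 mm and 7.16 degrees, less where a joint would pass 70% of its speed; a pose out of reach is approached as far as the arm can. A call with a gripper value outside its range is refused whole. The fingers move at their own pace and stop on an object; "grip_force" is the grip in N (left out, the last holds). Time passes only in rows, so rows that repeat a pose let the fingers close. It gives the time, the measured TCP pose, the force, the opening and the grip force at its end, in the units of the state.
- telemetry.get_state(): the state, without advancing time (a new reading comes with each control period).
- imaging.read_camera(name): name is "scene" or "top"; returns the picture (420x560x3 uint8, red, green, blue); there is no depth.
- imaging.camera_params(name): a dict with "camera_matrix" (3x3 intrinsics, pixels), "pose" (4x4, takes a point from camera to world coordinates). Camera axes: x right, y up, looking along -z (the intrinsics and any distortion apply to the point x, -y, -z); pixel columns grow to the right and rows downward; lengths in m; the calibration is good to about 2 mm. A picture is of the moment at which its call begins. camera_params takes no time and is no camera call.
- env.hand_in(): hands the job in; it is judged then, once.
The state is a dict: "clock": time; "joint_pos": joint angles; "qvel": joint speeds; "tau": joint torques, N m; "tcp_pos": TCP position; "orientation": TCP orientation; "wrist_force": force on the tool from outside, world axes, zero at the start; "ft_torque": the same for the moment, N m; "finger_gap": finger opening in m; "grip_force": force on a finger pad.
Only numpy, scipy, OpenCV 4.12 (cv2) and the standard library are available. Lean on these libraries where they do the work, as an engineer would, in place of code of your own. Each camera call takes 0.05 s, during which the arm holds its last target. There are 200 camera calls.

TASK

On the measuring stage, turn the round aluminium index plate by pushing with a fingertip against its brass stud until its rim notch stands over the red key, then press the plate straight down on its black hub until it is fully home and flat on its seat, with the key in the notch, and let go. The plate must stay on its spindle: do not lift it or tip it, and leave the loose things on the stage, the granite and the table where they are.

Things in the scene. Friction and masses are not known exactly. Their poses are not given: they have to be found in the camera images.
- stage: fixed stage on a black granite slab (slab top 50 mm above the table): plates 190 x 190 mm, white top plate 55 mm above the origin, two micrometer heads sticking out 64 mm low at two sides. Origin: centre of its underside, on the plate's upright turning axis; z up, x points level from the axis to the red key. Its place and heading vary
- seat (a point): on the axis, in the plane of the top face of the grey round seat (124 mm across), 80 mm above the stage's origin: where the plate's underside centre belongs. A steel spindle 20 mm across stands 27 mm up through it into the plate's bore, hidden under the plate
- key (a point): on the ridge of the red key, 60 mm from the axis, 86 mm above the stage's origin. The key is a radial bar 8 mm wide with a rounded top, from 53 to 83 mm from the axis. At first its top is 2 mm below the plate's underside, and it stops a plate that is not lined up
- plate: loose round aluminium plate, 130 mm across, 10 mm thick, 0.25 to 0.48 kg; origin: centre of its underside; z up; x points to its notch. At first it lies 8 mm above the seat on a collar, turned 0.8 rad or more from the key; seated, its underside lies on the seat. It turns either way on the spindle (1 mm play), needs a few N at the stud, and stays where it is left
- notch (a point): the notch in the plate's rim: 12 mm wide, open outwards, from 49 mm radius to the rim (2 mm spare each side of the key); this point is on its middle line 60 mm from the plate's centre, level with the plate's underside. A red line on the plate's top runs to the notch. Lined up when straight above key
- stud (a point): top of the brass stud, an upright cylinder 10 mm across that stands 28 mm above the plate's top face, 50 mm from the plate's centre on the side opposite the notch. It is fixed to the plate and does not roll: pushed along the circle it turns the plate; pushed mostly towards or away from the centre it binds
- hub (a point): top of the black round hub in the middle of the plate, 36 mm across at its foot, with a flat top 22 mm across, 24 mm above the plate's top face; the place to press
- collar (a joint): how far the steel collar under the plate (90 mm across, hidden) has been pressed down, in m: 0 at first, 0.008 with the plate seated. It has no spring: it yields stiffly at about 9 N (of which the plate's weight gives 2.4 to 4.6 N) and stays where it is left
- thumbnut: black knurled thumb nut, 24 mm across, 18 mm high, standing loose on a corner of the white top plate of the stage; origin at the centre of its underside
- ring_gauge: small steel ring gauge, 28 mm across, 14 mm high, lying loose on another corner of the white top plate of the stage; origin at the centre of its underside
- v_block: dark steel V-block 50 x 45 x 40 mm, loose on the granite; origin at the centre of its underside
- ball_standard: steel ball on a round foot, 50 mm across, 61 mm high, loose on the granite; origin at the centre of its underside
- gauge_block: steel gauge block standing on edge, 35 x 9 x 30 mm high, loose on the granite; origin at the centre of its underside
- pin_gauge: upright steel cylinder 20 mm across, 50 mm high, loose on the granite; origin at the centre of its underside
- screwdriver: screwdriver lying loose on the table beside the granite; origin under the tool, its own x axis along the blade
Not all that is in view belongs to the job. Several things have the shape of the plate; the one meant has the colours described above.

How it is judged:
By the outcome, as a careful person would: the job done as asked, in the order asked, and still so for the second after the job is handed in, with the robot touching nothing.
It also fails if it takes over 51 s, if anything falls off the work surface, if the arm or the gripper's body presses on something with over 40 N, if the wrist force passes 120 N, or if a joint passes its speed limit or range.

## Working session

There is one attempt and no reset: what is moved stays moved. The work goes in short steps, Python scripts to look and compute and a tool call to move; the robot and the scene stay as the last step left them, time stands still between calls to the robot, and variables do not carry over. Pictures are saved under pics/ and viewed, at most 10 in all, crops included, and the job is handed in when it is done.

Besides the shell and the picture viewer there is one more tool, called after "Request:" by a JSON object that holds its "op" and its "data". step_arm: Moves the arm, as the interface text tells. Its arguments: {"type":"object","properties":{"moves":{"type":"array"},"grip_force":{"type":"number"}},"required":["moves"]}

```bash
mkdir -p pics; python3 - <<'E'
from workcell import telemetry, imaging
import cv2,numpy as np
np.set_printoptions(precision=4,suppress=True)
for n in("scene","top"):
    im=imaging.read_camera(n); cv2.imwrite(f"pics/{n}0.png",im[:,:,::-1])
    p=imaging.camera_params(n); print(n,p)
print(telemetry.get_state())
E
```

```text
scene {'camera_matrix': array([[473.5081,   0.    , 279.2793],
       [  0.    , 473.5081, 204.9238],
       [  0.    ,   0.    ,   1.    ]]), 'pose': array([[-0.2338, -0.7026,  0.6721,  1.2979],
       [ 0.9722, -0.1798,  0.1502,  0.0781],
       [ 0.0154,  0.6885,  0.7251,  1.0743],
       [ 0.    ,  0.    ,  0.    ,  1.    ]])}
top {'camera_matrix': array([[465.8064,   0.    , 272.7064],
       [  0.    , 465.8064, 205.0301],
       [  0.    ,   0.    ,   1.    ]]), 'pose': array([[ 0.0247,  0.9801, -0.1968,  0.1771],
       [-0.9997,  0.0259,  0.0033, -0.1021],
       [ 0.0084,  0.1966,  0.9804,  1.5355],
       [ 0.    ,  0.    ,  0.    ,  1.    ]])}
{'clock': 0.1, 'joint_pos': array([ 1.0264,  0.3139,  0.0451,  1.3036, -0.    ,  1.4312]), 'qvel': array([-0.0017, -0.0008,  0.0015,  0.0001, -0.001 ,  0.0007]), 'tau': array([  0.0035, -48.1724,  29.9246,   0.0127,  -0.0001,   0.    ]), 'tcp_pos': array([0.2262, 0.5281, 0.2305]), 'orientation': array([-0.0003,  0.201 ,  0.9796, -0.0008]), 'wrist_force': array([-1.0166,  0.9606, -0.0584]), 'ft_torque': array([ 0.02  , -0.017 ,  0.0405]), 'grip_force': 0.0, 'finger_gap': 0.0852143293292842}
```

View pics/scene0.png

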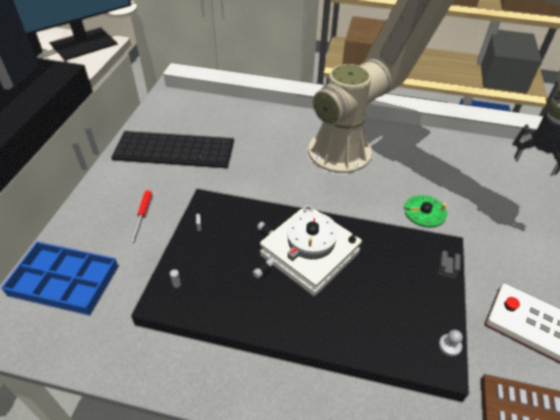

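View pics/top0.png

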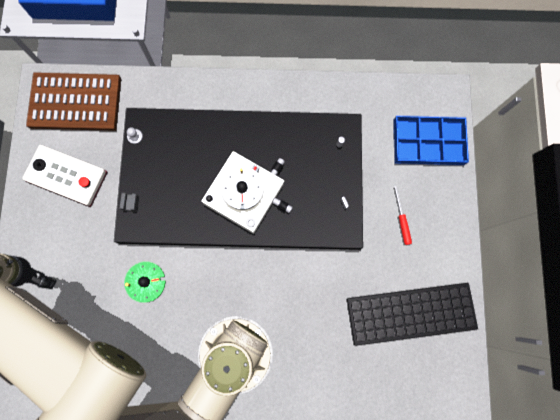

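Candidates for the plate: the aluminium disc on the white stage (scene 312,233; top 242,188) and the green disc on the table (scene 426,210; top 145,282). The description gives aluminium on the stage, so I choose that one and check it close up.

```bash
python3 - <<'E'
import cv2,numpy as np
a=cv2.imread("pics/scene0.png")[195:300,245:375]; b=cv2.imread("pics/top0.png")[140:245,190:300]
f=lambda i:cv2.resize(i,(400,int(400*i.shape[0]/i.shape[1])),interpolation=cv2.INTER_CUBIC)
a,b=f(a),f(b); h=max(len(a),len(b)); o=np.zeros((h,800,3),np.uint8); o[:len(a),:400]=a;o[:len(b),400:]=b
cv2.imwrite("pics/crop0.png",o)
E
```

```text
(no output)
```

View pics/crop0.png

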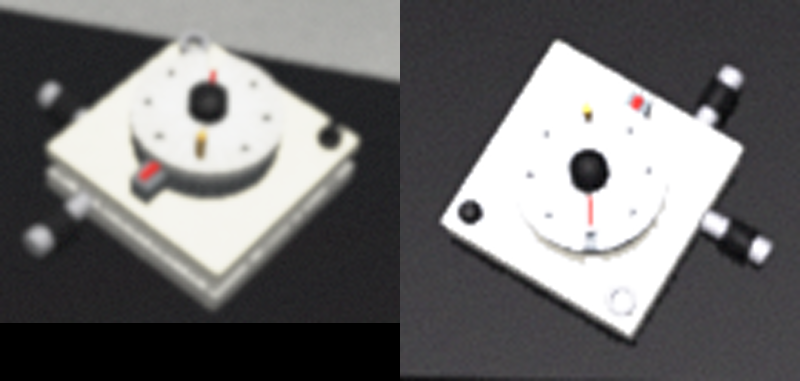

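The crop confirms the choice: aluminium plate, black hub (top ≈242,187), brass stud above it (≈241,172), red line pointing down to the notch, red key at upper right (≈255,168). The key faces the middle of one side of the stage. Next I measure the points.

```bash
cat > h.py <<'E'
import cv2,numpy as np
from workcell import telemetry, imaging
np.set_printoptions(precision=4,suppress=True)
P={n:imaging.camera_params(n) for n in("scene","top")}
def ray(n,uv):
    K=P[n]["camera_matrix"];T=P[n]["pose"];u,v=uv
    d=np.array([(u-K[0,2])/K[0,0],-(v-K[1,2])/K[1,1],-1.]);d=T[:3,:3]@d
    return T[:3,3],d/np.linalg.norm(d)
def onz(n,uv,z):
    o,d=ray(n,uv);return o+d*(z-o[2])/d[2]
def proj(n,p):
    T=P[n]["pose"];q=T[:3,:3].T@(np.array(p)-T[:3,3]);K=P[n]["camera_matrix"]
    return np.array([K[0,2]-K[0,0]*q[0]/q[2],K[1,2]+K[1,1]*q[1]/q[2]])
def tri(a,b):
    A=np.zeros((3,3));B=np.zeros(3);rs=[ray("scene",a),ray("top",b)]
    for o,d in rs:
        M=np.eye(3)-np.outer(d,d);A+=M;B+=M@o
    x=np.linalg.solve(A,B);o,d=rs[0];return x,2*np.linalg.norm((np.eye(3)-np.outer(d,d))@(o-x))
def masks(im):
    f=im.astype(int);r,g,b=f[...,0],f[...,1],f[...,2]
    return dict(red=(r-np.maximum(g,b)>50),brass=((r-b>50)&(g-b>25)),black=(f.max(2)<70),white=(f.min(2)>150))
def blobs(m,box,mina=2,w=None):
    x0,y0,x1,y1=box;s=np.zeros(m.shape,np.uint8);s[y0:y1,x0:x1]=m[y0:y1,x0:x1]
    n,l,st,c=cv2.connectedComponentsWithStats(s)
    return [(tuple(c[i].round(2)),st[i,:].tolist()) for i in range(1,n) if st[i,4]>=mina]
BOX=dict(scene=(250,200,370,295),top=(195,145,295,240))
E
python3 - <<'E'
from h import *
for n in BOX:
    im=cv2.imread(f"pics/{n}0.png")[:,:,::-1]; m=masks(im)
    for k in("red","brass","black"): print(n,k,blobs(m[k],BOX[n]))
    s=np.zeros(im.shape[:2],np.uint8);x0,y0,x1,y1=BOX[n];s[y0:y1,x0:x1]=m["white"][y0:y1,x0:x1]
    s=cv2.morphologyEx(s,cv2.MORPH_OPEN,np.ones((7,7)))
    c=max(cv2.findContours(s,0,2)[0],key=cv2.contourArea)
    r=cv2.minAreaRect(c);print("rect",r,cv2.boxPoints(r).tolist())
    if n=="top":
        q=cv2.boxPoints(r);W=np.array([onz("top",p,.105) for p in q]);print(W,W.mean(0),[np.linalg.norm(W[i]-W[i-1]) for i in range(4)],
          [np.degrees(np.arctan2(*(W[i]-W[i-1])[1::-1])) for i in range(4)])
E
```

```text
scene red [((np.float64(313.57), np.float64(219.71)), [313, 218, 2, 4, 7]), ((np.float64(293.17), np.float64(250.03)), [290, 247, 7, 7, 29])]
scene brass [((np.float64(309.93), np.float64(239.64)), [309, 237, 3, 7, 14])]
scene black [((np.float64(268.48), np.float64(251.02)), [250, 200, 61, 95, 2604]), ((np.float64(352.62), np.float64(262.37)), [317, 214, 53, 81, 2011]), ((np.float64(312.05), np.float64(228.03)), [307, 223, 11, 11, 108]), ((np.float64(307.0), np.float64(255.5)), [306, 255, 3, 2, 6]), ((np.float64(319.33), np.float64(255.33)), [319, 255, 2, 2, 3]), ((np.float64(310.33), np.float64(256.33)), [310, 256, 2, 2, 3]), ((np.float64(316.0), np.float64(256.0)), [315, 256, 3, 1, 3])]
rect ((322.5384521484375, 228.69229125976562), (72.13298797607422, 105.41812133789062), 43.15238952636719) [[260.17669677734375, 242.4781494140625], [332.2764892578125, 165.57171630859375], [384.90020751953125, 214.90643310546875], [312.8004150390625, 291.8128662109375]]
top red [((np.float64(254.7), np.float64(167.7)), [253, 166, 4, 4, 10]), ((np.float64(242.0), np.float64(197.5)), [242, 194, 1, 8
[... 1733 characters left out ...]
4(238.0)), [216, 238, 2, 1, 2])]
rect ((243.8676300048828, 190.22056579589844), (62.76847457885742, 63.2829704284668), 30.963754653930664) [[200.6764678955078, 201.20587158203125], [233.2352752685547, 146.941162109375], [287.05877685546875, 179.23526000976562], [254.49998474121094, 233.49996948242188]]
[[ 0.4704  0.119   0.105 ]
 [ 0.6509  0.0244  0.105 ]
 [ 0.5487 -0.1504  0.105 ]
 [ 0.3729 -0.0529  0.105 ]] [ 0.5107 -0.015   0.105 ] [np.float64(0.19759059815848037), np.float64(0.20378562661090077), np.float64(0.20248622247462633), np.float64(0.20101806795188853)] [np.float64(60.42000550311551), np.float64(-27.643160188262648), np.float64(-120.33302666283012), np.float64(150.9927357232567)]
```

```bash
python3 - <<'E'
from h import *
hub,e=tri((312.05,228.03),(241.56,186.68));print("hub blob",hub,e)
key,e=tri((293.17,250.03),(254.7,167.7));print("key",key,e)
st,e=tri((309.93,239.64),(240.83,169.83));print("stud blob",st,e)
for n,h,k,s in(("scene",(312.05,228.03),(293.17,250.03),(309.93,239.64)),("top",(241.56,186.68),(254.7,167.7),(240.83,169.83))):
    H=onz(n,h,.160);K=onz(n,k,.136);S=onz(n,s,.165)
    for nm,X in(("key",K),("stud",S)):
        d=(X-H)[:2];print(n,nm,H,X,np.hypot(*d),np.degrees(np.arctan2(d[1],d[0])))
n=onz("top",(242,201),.148);print("line end",n)
# white plate edges, subpixel: robust line fit on gradient edge points, top view
im=cv2.imread("pics/top0.png").astype(float).mean(2)
C=np.array([.5107,-.015]);th=np.radians(-29)
for q in range(4):
    a=th+q*np.pi/2;d=np.array([np.cos(a),np.sin(a)]);t=np.array([-d[1],d[0]]);pts=[]
    for s in np.r_[np.arange(-.08,.081,.004)]:
        rs=np.arange(.085,.112,.0005);uv=np.array([proj("top",[*(C+r*d+s*t),.105]) for r in rs]).astype(np.float32)
        v=cv2.remap(im.astype(np.float32),uv[None,:,0],uv[None,:,1],cv2.INTER_LINEAR)[0]
        g=np.where((v[:-1]>=130)&(v[1:]<130))[0]
        if len(g): pts.append((s,rs[g[0]]))
    p=np.array(pts);med=np.median(p[:,1]);p=p[abs(p[:,1]-med)<.006];f=np.polyfit(p[:,0],p[:,1],1)
    print(q,len(p),"off",f[1],"slope deg",np.degrees(f[0]))
E
```

```text
hub blob [ 0.5077 -0.0111  0.159 ] 0.0005488801397204137
key [ 0.5738 -0.0468  0.1393] 0.002523333292245269
stud blob [ 0.557  -0.0078  0.1718] 0.0006564821128333323
scene key [ 0.5086 -0.0113  0.16  ] [ 0.5711 -0.046   0.136 ] 0.07150037758532293 -29.004103878069827
scene stud [ 0.5086 -0.0113  0.16  ] [ 0.5515 -0.0088  0.165 ] 0.04302118629477694 3.3341338849828186
top key [ 0.5074 -0.0109  0.16  ] [ 0.5749 -0.0479  0.136 ] 0.07702331006567806 -28.694900065266136
top stud [ 0.5074 -0.0109  0.16  ] [ 0.5588 -0.007   0.165 ] 0.05160164034720797 4.31880742321646
line end [ 0.4656 -0.0131  0.148 ]
0 37 off 0.09316918582837544 slope deg 0.06879055909808623
1 41 off 0.09964634146341467 slope deg 0.2021323231952839
2 41 off 0.10208536585365856 slope deg 0.20961870553585135
3 36 off 0.09507662001938806 slope deg 0.14800685754509774
```

Axis (0.508, −0.011), from the hub blob and the white square's edges. Key heading is −29.1°, by the square edges and by the key blob. The stud is at about +4° and about 50 mm radius. Triangulated heights agree with the text (key 0.139, hub blob 0.159, stud blob 0.172). The stud must reach 150.9°, about +147° anticlockwise. I'll straddle it with loosely opened fingers and push.

```bash
cat > mv.py <<'E'
import sys,numpy as np
from workcell import telemetry
from scipy.spatial.transform import Rotation as R
np.set_printoptions(precision=4,suppress=True)
C=np.array([.508,-.011])
s=telemetry.get_state();q=s["orientation"];r=R.from_quat(q[[1,2,3,0]]);p=s["tcp_pos"]
print(s["clock"],p,"yaw",np.degrees(np.arctan2(*r.as_matrix()[1::-1,0])),"F",s["wrist_force"],"j",s["joint_pos"],s["finger_gap"])
# args: radius_mm angle_deg z_mm yaw_deg (tool x heading), repeated
for rad,a,z,yaw in np.array(sys.argv[1:],float).reshape(-1,4):
    t=np.array([*(C+rad/1e3*np.array([np.cos(np.radians(a)),np.sin(np.radians(a))])),z/1e3])
    rt=R.from_euler("z",yaw,degrees=True)*R.from_euler("x",180,degrees=True)
    print(a,"->",(r.inv().apply(t-p)*1e3).round(1),(r.inv()*rt).as_rotvec().round(3))
E
python3 mv.py 50 4.3 230 184.3
```

```text
0.1 [0.2262 0.5281 0.2305] yaw 156.80396302960995 F [-1.0166  0.9606 -0.0584] j [ 1.0264  0.3139  0.0451  1.3036 -0.      1.4312] 0.0852143293292842
4.3 -> [-515.7 -361.5    1. ] [-0.002 -0.001 -0.48 ]
```

Request:
{"op": "step_arm", "data": {"moves": [[[-516,-361,1],[0,0,-0.48],26],[[-516,-361,1],[0,0,-0.48],26],[[-516,-361,1],[0,0,-0.48],26],[[-516,-361,1],[0,0,-0.48],26],[[-516,-361,1],[0,0,-0.48],26],[[-516,-361,1],[0,0,-0.48],26],[[-516,-361,1],[0,0,-0.48],26],[[-516,-361,1],[0,0,-0.48],26]]}}

```text
clock: 0.77
tcp_pos: [0.3959, 0.2549, 0.2306]
orientation: [-0.0, -0.038, 0.999, -0.0]
wrist_force: [0.3, 1.0, -0.0]
finger_gap: 0.0258
grip_force: 0.0
```

```bash
python3 mv.py 50 4.3 230 184.3
```

```text
0.7667 [0.3959 0.2549 0.2306] yaw -175.66892660371914 F [ 0.2873  0.9549 -0.0087] j [ 0.4011  0.1124 -0.2103  1.2484  0.0001  0.3255] 0.02578635526872884
4.3 -> [-141.7 -273.6    0.6] [-0.    -0.     0.001]
```

Request:
{"op": "step_arm", "data": {"moves": [[[-140,-270,0],[0,0,0],26],[[-140,-270,0],[0,0,0],26],[[-140,-270,0],[0,0,0],26],[[-140,-270,0],[0,0,0],26],[[-140,-270,0],[0,0,0],26],[[-140,-270,0],[0,0,0],26],[[-140,-270,0],[0,0,0],26],[[-140,-270,0],[0,0,0],26]]}}

```text
clock: 1.43
tcp_pos: [0.558, -0.0069, 0.2299]
orientation: [0.0, -0.035, 0.999, -0.001]
wrist_force: [0.6, 0.7, -0.4]
finger_gap: 0.026
grip_force: 0.0
```

Request:
{"op": "step_arm", "data": {"moves": [[[0,0,0],[0,0,0],26],[[0,0,0],[0,0,0],26]]}}

```text
clock: 1.6
tcp_pos: [0.555, -0.0023, 0.2301]
orientation: [-0.001, -0.037, 0.999, 0.0]
wrist_force: [-0.3, 0.7, 0.4]
finger_gap: 0.026
grip_force: 0.0
```

```bash
python3 mv.py 50 4.3 190 184.3 50 4.3 158 184.3; python3 - <<'E'
from h import *
f=lambda i:cv2.resize(i,(400,int(400*i.shape[0]/i.shape[1])),interpolation=cv2.INTER_CUBIC)
a=imaging.read_camera("scene")[180:300,245:375];b=imaging.read_camera("top")[140:245,190:300]
a,b=f(a),f(b);o=np.zeros((max(len(a),len(b)),800,3),np.uint8);o[:len(a),:400]=a;o[:len(b),400:]=b
cv2.imwrite("pics/c1.png",o[:,:,::-1])
E
```

```text
1.6 [ 0.555  -0.0023  0.2301] yaw -175.7864974895388 F [-0.291   0.6764  0.4074] j [-0.1491  0.2763 -0.0075  1.2891  0.0006 -0.2227] 0.02601304691502367
4.3 -> [-2.5 -5.2 40.1] [ 0.001 -0.002 -0.002]
4.3 -> [-2.6 -5.2 72.1] [ 0.001 -0.002 -0.002]
```

View pics/c1.png

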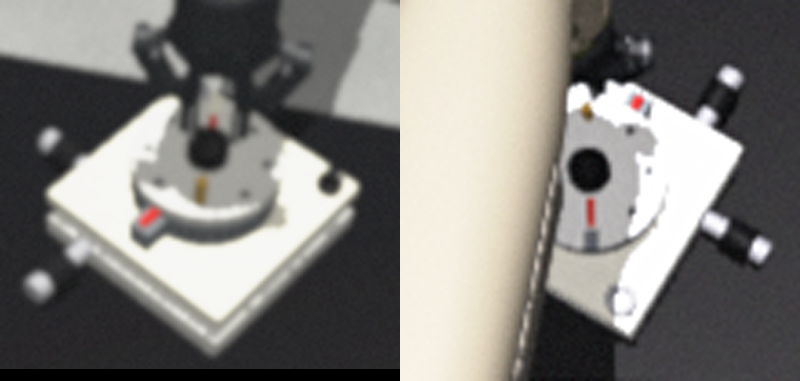

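The picture shows the shut-in fingers above and behind the stud (crop left, stud at 200,185), with the hub and key still visible in both views. The arm clears the stage. Next I correct by 5 mm and go down over the stud.

Request:
{"op": "step_arm", "data": {"moves": [[[-2.5,-5,20],[0,0,0],26],[[-2.5,-5,40],[0,0,0],26],[[-2.5,-5,50],[0,0,0],26],[[-2.5,-5,58],[0,0,0],26],[[-2.5,-5,64],[0,0,0],26],[[-2.5,-5,70],[0,0,0],26],[[-2.5,-5,72],[0,0,0],26],[[-2.5,-5,72],[0,0,0],26]]}}

```text
clock: 2.37
tcp_pos: [0.5583, -0.0066, 0.1588]
orientation: [-0.0, -0.038, 0.999, 0.0]
wrist_force: [-0.1, -0.3, 0.9]
finger_gap: 0.0261
grip_force: 0.0
```

```bash
python3 mv.py 50 14 158 194 50 30 158 210 50 46 158 226
```

```text
2.3667 [ 0.5583 -0.0066  0.1588] yaw -175.6718989477278 F [-0.1302 -0.2815  0.9022] j [-0.1556  0.3125 -0.1351  1.1233  0.0001 -0.2311] 0.026065363734061094
14.0 -> [1.2 7.8 0.8] [ 0.    -0.    -0.169]
30.0 -> [ 5.4 21.   0.8] [ 0.    -0.    -0.448]
46.0 -> [13.1 32.6  0.8] [ 0.    -0.    -0.727]
```

The fingers stand astride the stud with no contact. I push along the circle with the same 32° arc in each call.

Request:
{"op": "step_arm", "data": {"moves": [[[0.1,3.5,0],[0,0,-0.07],26],[[0.5,7,0],[0,0,-0.14],26],[[1.1,10.4,0],[0,0,-0.21],26],[[1.9,13.8,0],[0,0,-0.28],26],[[3,17.1,0],[0,0,-0.35],26],[[4.3,20.3,0],[0,0,-0.42],26],[[5.9,23.5,0],[0,0,-0.49],26],[[7.6,26.5,0],[0,0,-0.56],26]]}}

```text
clock: 3.03
tcp_pos: [0.5493, 0.0189, 0.1596]
orientation: [0.001, -0.314, 0.949, -0.0]
wrist_force: [-0.5, -0.0, -1.0]
finger_gap: 0.0258
grip_force: 0.3
```

```bash
python3 mv.py 50 36.3 158 216.3; python3 - <<'E'
from h import *
for n in BOX:
    im=imaging.read_camera(n);m=masks(im);cv2.imwrite(f"pics/{n}2.png",im[:,:,::-1])
    for k in("red","brass"): print(n,k,blobs(m[k],BOX[n]))
E
```

```text
3.0333 [0.5493 0.0189 0.1596] yaw -143.4232873757048 F [-0.5194 -0.0018 -1.0137] j [-0.1115  0.2946 -0.1579  1.1169 -0.0003 -0.7499] 0.025848829992761443
36.3 -> [1.  0.4 1.6] [-0.001  0.001  0.005]
scene red [((np.float64(293.39), np.float64(249.9)), [290, 247, 8, 7, 31])]
scene brass []
top red [((np.float64(254.5), np.float64(168.0)), [253, 166, 4, 5, 12]), ((np.float64(245.5), np.float64(197.0)), [244, 194, 4, 7, 16])]
top brass []
```

The red line swung from column 242 to 245.5, so the plate is turning. I continue.

Request:
{"op": "step_arm", "data": {"moves": [[[0.1,3.5,0],[0,0,-0.07],26],[[0.5,7,0],[0,0,-0.14],26],[[1.1,10.4,0],[0,0,-0.21],26],[[1.9,13.8,0],[0,0,-0.28],26],[[3,17.1,0],[0,0,-0.35],26],[[4.3,20.3,0],[0,0,-0.42],26],[[5.9,23.5,0],[0,0,-0.49],26],[[7.6,26.5,0],[0,0,-0.56],26]]}}

```text
clock: 3.8
tcp_pos: [0.5277, 0.0357, 0.1596]
orientation: [0.001, -0.563, 0.826, -0.001]
wrist_force: [0.8, -0.0, -0.5]
finger_gap: 0.0259
grip_force: 0.4
```

```bash
python3 mv.py 50 68.3 158 248.3
```

```text
3.8 [0.5277 0.0357 0.1596] yaw -111.46544322946389 F [ 0.7827 -0.0463 -0.4833] j [-0.0844  0.2559 -0.2106  1.1023 -0.     -1.2805] 0.025948805898304218
68.3 -> [0.6 1.1 1.6] [-0.002  0.001  0.004]
```

Request:
{"op": "step_arm", "data": {"moves": [[[0.1,3.5,0],[0,0,-0.07],26],[[0.5,7,0],[0,0,-0.14],26],[[1.1,10.4,0],[0,0,-0.21],26],[[1.9,13.8,0],[0,0,-0.28],26],[[3,17.1,0],[0,0,-0.35],26],[[4.3,20.3,0],[0,0,-0.42],26],[[5.9,23.5,0],[0,0,-0.49],26],[[7.6,26.5,0],[0,0,-0.56],26]]}}

```text
clock: 4.47
tcp_pos: [0.5003, 0.0386, 0.1596]
orientation: [-0.001, 0.77, -0.639, 0.001]
wrist_force: [0.6, 0.3, 0.5]
finger_gap: 0.0262
grip_force: 0.5
```

Request:
{"op": "step_arm", "data": {"moves": [[[0.1,3.5,0],[0,0,-0.07],26],[[0.5,7,0],[0,0,-0.14],26],[[1.1,10.4,0],[0,0,-0.21],26],[[1.9,13.8,0],[0,0,-0.28],26],[[3,17.1,0],[0,0,-0.35],26],[[4.3,20.3,0],[0,0,-0.42],26],[[5.9,23.5,0],[0,0,-0.49],26],[[7.6,26.5,0],[0,0,-0.56],26]]}}

```text
clock: 5.13
tcp_pos: [0.4754, 0.0263, 0.1595]
orientation: [-0.001, 0.916, -0.401, 0.001]
wrist_force: [-0.2, 1.1, 1.0]
finger_gap: 0.0257
grip_force: 0.6
```

```bash
python3 mv.py 50 132.3 158 312.3; python3 - <<'E'
from h import *
for n in BOX:
    im=imaging.read_camera(n);m=masks(im);cv2.imwrite(f"pics/{n}3.png",im[:,:,::-1])
    for k in("red","brass"): print(n,k,blobs(m[k],BOX[n]))
f=lambda i:cv2.resize(i,(400,int(400*i.shape[0]/i.shape[1])),interpolation=cv2.INTER_CUBIC)
a=f(cv2.imread("pics/scene3.png")[180:300,245:375]);b=f(cv2.imread("pics/top3.png")[140:245,190:300])
o=np.zeros((max(len(a),len(b)),800,3),np.uint8);o[:len(a),:400]=a;o[:len(b),400:]=b;cv2.imwrite("pics/c3.png",o)
E
```

```text
5.1333 [0.4754 0.0263 0.1595] yaw -47.27813904061339 F [-0.2045  1.1053  1.0285] j [-0.1142  0.1581 -0.3353  1.0758  0.001  -2.4307] 0.025659110575292056
132.3 -> [-0.5  1.   1.5] [-0.002 -0.001  0.007]
scene red [((np.float64(299.0), np.float64(233.0)), [296, 232, 7, 3, 9]), ((np.float64(293.11), np.float64(250.14)), [290, 247, 7, 7, 28])]
scene brass []
top red [((np.float64(254.7), np.float64(167.7)), [253, 166, 4, 4, 10]), ((np.float64(251.8), np.float64(181.5)), [249, 180, 6, 4, 10])]
top brass []
```

View pics/c3.png

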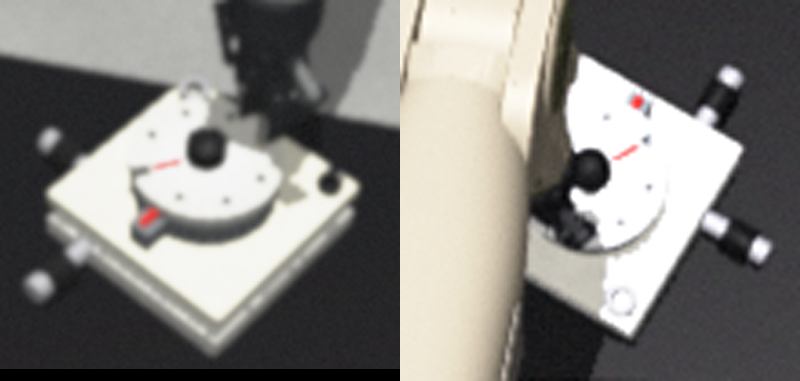

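The red line now points to crop (630,152) and the notch stands about 30° short of the key. I measure the line angle by its weighted centroid about the axis in both views.

```bash
cat > ang.py <<'E'
from h import *
def run(tag):
    C=np.array([.508,-.011])
    for n in BOX:
        im=imaging.read_camera(n);cv2.imwrite(f"pics/{n}{tag}.png",im[:,:,::-1])
        x0,y0,x1,y1=BOX[n];f=im.astype(float);w=np.clip(f[...,0]-np.maximum(f[...,1],f[...,2])-15,0,None)
        yy,xx=np.mgrid[y0:y1,x0:x1];ww=w[y0:y1,x0:x1].ravel();k=ww>0
        for nm,z,lo,hi in(("line",.148,.015,.050),("key",.136,.055,.09)):
            X=np.array([onz(n,(u,v),z)[:2]-C for u,v in zip(xx.ravel()[k],yy.ravel()[k])]);r=np.hypot(*X.T)
            s=(r>lo)&(r<hi);c=np.average(X[s],axis=0,weights=ww[k][s]) if s.any() else np.zeros(2)
            print(n,nm,s.sum(),"r %.4f ang %.2f"%(np.hypot(*c),np.degrees(np.arctan2(c[1],c[0]))))
if __name__=="__main__":
    import sys;run(sys.argv[1])
E
python3 ang.py 3b
```

```text
scene line 27 r 0.0344 ang -63.34
scene key 45 r 0.0725 ang -29.09
top line 13 r 0.0355 ang -57.10
top key 14 r 0.0766 ang -28.89
```

Tool contact geometry also gives about −58°, as does the top view. So about 28° remain. I push 22° and re-measure.

Request:
{"op": "step_arm", "data": {"moves": [[[0.1,3.5,0],[0,0,-0.06],26],[[0.5,7,0],[0,0,-0.12],26],[[1.1,10.4,0],[0,0,-0.18],26],[[1.9,13.8,0],[0,0,-0.24],26],[[2.6,16,0],[0,0,-0.28],26],[[3.3,18,0],[0,0,-0.32],26],[[3.6,18.7,0],[0,0,-0.34],26],[[3.6,18.7,0],[0,0,-0.34],26]]}}

```text
clock: 6.0
tcp_pos: [0.4637, 0.0109, 0.159]
orientation: [-0.0, 0.97, -0.241, 0.0]
wrist_force: [-0.0, 0.8, -0.6]
finger_gap: 0.0259
grip_force: 0.2
```

```bash
python3 mv.py 50 160 158 336; python3 ang.py 4
```

```text
6.0 [0.4637 0.0109 0.159 ] yaw -27.94998477979498 F [-0.0197  0.8105 -0.5741] j [-0.15    0.1367 -0.3625  1.0714  0.0002 -2.8038] 0.025850412847115662
160.0 -> [-0.2  5.5  1. ] [-0.    -0.    -0.069]
scene line 28 r 0.0339 ang -40.63
scene key 45 r 0.0727 ang -29.04
top line 16 r 0.0346 ang -35.60
top key 21 r 0.0748 ang -29.20
```

```bash
python3 - <<'E'
from h import *
a=cv2.imread("pics/scene4.png")[205:275,270:350];b=cv2.imread("pics/top4.png")[155:225,210:290]
f=lambda i:cv2.resize(i,(400,350),interpolation=cv2.INTER_CUBIC)
o=np.hstack([f(a),f(b)])
# overlay: predicted ray to key at plate-top height for -29.1 deg (green dots), axis
C=np.array([.508,-.011]);t=np.radians(-29.1)
for n,ox,oy,dx in(("scene",270,205,0),("top",210,155,400)):
    for r in(0,.03,.045,.06):
        u,v=proj(n,[*(C+r*np.array([np.cos(t),np.sin(t)])),.148]);cv2.circle(o,(int(dx+(u-ox+.5)*5),int((v-oy+.5)*5)),2,(0,255,0),-1)
cv2.imwrite("pics/c4.png",o)
E
```

```text
(no output)
```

View pics/c4.png

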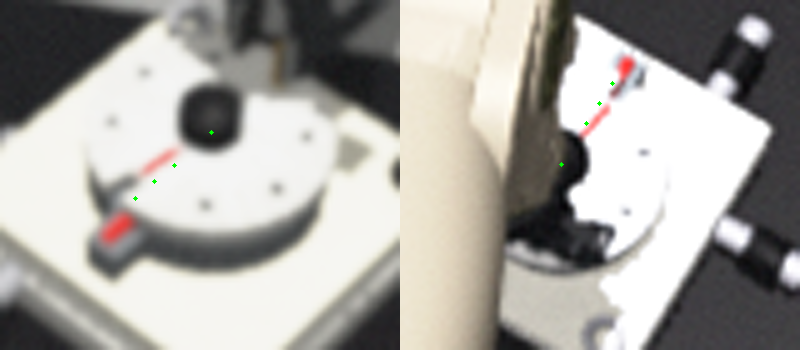

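The picture shows the red line (top crop 595,120; scene crop 160,160) a few degrees short of the key; the notch shows at scene crop (122,187). The top view and contact geometry agree at −35.5°, so I push about 6° more and compare the notch with the key directly.

Request:
{"op": "step_arm", "data": {"moves": [[[0.1,1.5,0],[0,0,-0.02],26],[[0.3,3,0],[0,0,-0.04],26],[[0.4,4.5,0],[0,0,-0.06],26],[[0.4,5.2,0],[0,0,-0.07],26],[[0.4,5.2,0],[0,0,-0.07],26],[[0.4,5.2,0],[0,0,-0.07],26]]}}

```text
clock: 6.6
tcp_pos: [0.4614, 0.0059, 0.1588]
orientation: [0.0, 0.978, -0.207, 0.0]
wrist_force: [-0.1, 0.3, 1.0]
finger_gap: 0.026
grip_force: 0.1
```

```bash
python3 mv.py 50 160 158 336; python3 ang.py 5;  python3 - <<'E'
from h import *
a=cv2.imread("pics/scene5.png")[205:275,270:350];b=cv2.imread("pics/top5.png")[155:225,210:290]
f=lambda i:cv2.resize(i,(400,350),interpolation=cv2.INTER_CUBIC)
cv2.imwrite("pics/c5.png",np.hstack([f(a),f(b)]))
E
```

```text
6.6 [0.4614 0.0059 0.1588] yaw -23.880888924310067 F [-0.0911  0.3466  0.9501] j [-0.1613  0.1325 -0.3678  1.0705 -0.0003 -2.8861] 0.02601144915996122
160.0 -> [-0.5 -0.   0.8] [ 0.    -0.     0.002]
scene line 31 r 0.0339 ang -34.36
scene key 52 r 0.0709 ang -29.21
top line 19 r 0.0325 ang -29.28
top key 30 r 0.0688 ang -28.63
```

View pics/c5.png

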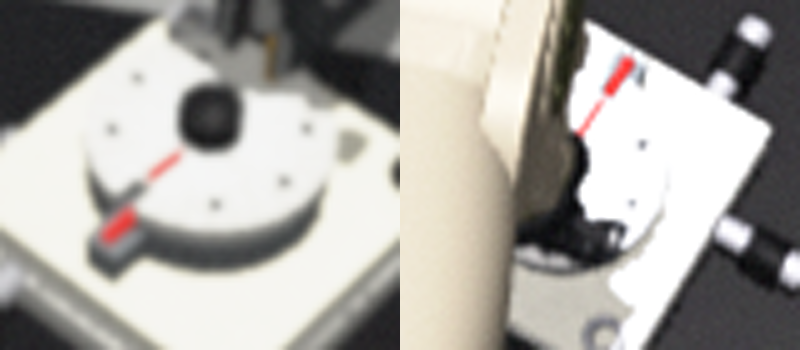

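The line, notch and key are now collinear in the top view (−29.3° against −29.1°), and the red key shows through the notch in both views (scene crop 125,212; top crop 618,78). Contact geometry gives the stud at 150.9°, as wanted. I back off the stud, rise and shut the fingers.

Request:
{"op": "step_arm", "data": {"moves": [[[0,-4,0],[0,0,0],26],[[0,-7,0],[0,0,0],26],[[0,-7,-20],[0,0,0],26],[[0,-7,-45],[0,0,0],26],[[0,-7,-60],[0,0,0],26],[[0,-7,-60],[0,0,0],0],[[0,-7,-60],[0,0,0],0],[[0,-7,-60],[0,0,0],0]]}}

```text
clock: 7.37
tcp_pos: [0.464, 0.0127, 0.2181]
orientation: [0.0, 0.978, -0.207, -0.0]
wrist_force: [-0.2, 0.0, -1.0]
finger_gap: -0.0002
grip_force: 0.0
```

```bash
python3 mv.py 0 0 190 -23.9;python3 ang.py 6
```

```text
7.3667 [0.464  0.0127 0.2181] yaw -23.84935964584028 F [-0.2059  0.0487 -0.9893] j [-0.1459  0.1048 -0.2497  1.217   0.     -2.8713] -0.00020198018958808814
0.0 -> [49.8  3.9 28.1] [0.    0.001 0.001]
scene line 27 r 0.0342 ang -34.25
scene key 70 r 0.0676 ang -29.56
top line 25 r 0.0293 ang -29.09
top key 30 r 0.0687 ang -28.65
```

Request:
{"op": "step_arm", "data": {"moves": [[[25,2,0],[0,0,0],0],[[50,4,0],[0,0,0],0],[[50,4,15],[0,0,0],0],[[50,4,30],[0,0,0],0],[[50,4,38],[0,0,0],0],[[50,4,40],[0,0,0],0],[[50,4,40],[0,0,0],0]]}}

```text
clock: 8.05
tcp_pos: [0.5074, -0.0112, 0.1778]
orientation: [0.0, 0.978, -0.207, -0.001]
wrist_force: [-0.3, 0.7, 0.0]
finger_gap: 0.0003
grip_force: 0.0
```

```bash
python3 mv.py 0 0 163 -23.9
```

```text
8.05 [ 0.5074 -0.0112  0.1778] yaw -23.85721467579417 F [-0.3396  0.7015  0.0455] j [-0.1803  0.2088 -0.2258  1.1388  0.0001 -2.9055] 0.0003438635040496142
0.0 -> [ 0.5 -0.4 14.8] [0.001 0.003 0.001]
```

Centred on the hub, 6 mm above it. Now a slow press.

Request:
{"op": "step_arm", "data": {"moves": [[[0.5,0,3],[0,0,0],0],[[0.5,0,5],[0,0,0],0],[[0.5,0,6],[0,0,0],0],[[0.5,0,7],[0,0,0],0],[[0.5,0,8],[0,0,0],0],[[0.5,0,9],[0,0,0],0]]}}

```text
clock: 8.55
tcp_pos: [0.5091, -0.0116, 0.1707]
orientation: [-0.0, 0.978, -0.207, 0.001]
wrist_force: [-0.9, 0.5, 5.6]
finger_gap: -0.0001
grip_force: 2.9
```

Request:
{"op": "step_arm", "data": {"moves": [[[0,0,0.7],[0,0,0],0],[[0,0,1.4],[0,0,0],0],[[0,0,2],[0,0,0],0],[[0,0,2.5],[0,0,0],0],[[0,0,3],[0,0,0],0],[[0,0,3],[0,0,0],0]]}}

```text
clock: 9.05
tcp_pos: [0.5091, -0.0116, 0.1678]
orientation: [-0.0, 0.978, -0.207, 0.001]
wrist_force: [-1.8, 0.6, 5.6]
finger_gap: 0.0001
grip_force: 2.4
```

It yields steadily at 5.6 N and is already past the 2 mm where a misaligned key would stop it. I continue.

Request:
{"op": "step_arm", "data": {"moves": [[[0,0,0.7],[0,0,0],0],[[0,0,1.4],[0,0,0],0],[[0,0,2],[0,0,0],0],[[0,0,2.7],[0,0,0],0],[[0,0,3.4],[0,0,0],0],[[0,0,3.4],[0,0,0],0]]}}

```text
clock: 9.55
tcp_pos: [0.5091, -0.0116, 0.1643]
orientation: [-0.0, 0.978, -0.207, 0.001]
wrist_force: [-1.2, 0.6, 4.2]
finger_gap: -0.0002
grip_force: 2.3
```

Request:
{"op": "step_arm", "data": {"moves": [[[0,0,0.5],[0,0,0],0],[[0,0,1],[0,0,0],0],[[0,0,1],[0,0,0],0]]}}

```text
clock: 9.8
tcp_pos: [0.5091, -0.0116, 0.1641]
orientation: [-0.0, 0.978, -0.207, 0.001]
wrist_force: [-3.1, 0.4, 10.6]
finger_gap: 0.0002
grip_force: 4.9
```

The force is rising at z = 0.164, where the seat should be. I press a little harder to confirm, then let go.

Request:
{"op": "step_arm", "data": {"moves": [[[0,0,1],[0,0,0],0],[[0,0,2],[0,0,0],0],[[0,0,2],[0,0,0],0]]}}

```text
clock: 10.05
tcp_pos: [0.5092, -0.0116, 0.164]
orientation: [-0.0, 0.978, -0.207, 0.002]
wrist_force: [-8.7, 1.2, 22.6]
finger_gap: -0.0003
grip_force: 11.2
```

Request:
{"op": "step_arm", "data": {"moves": [[[0,0,-2],[0,0,0],0],[[0,0,-10],[0,0,0],0],[[0,0,-40],[0,0,0],0],[[0,0,-80],[0,0,0],0],[[0,0,-80],[0,0,0],0]]}}

```text
clock: 10.47
tcp_pos: [0.512, -0.0121, 0.2475]
orientation: [-0.0, 0.978, -0.207, 0.005]
wrist_force: [1.1, -0.6, 0.6]
finger_gap: -0.0002
grip_force: 0.0
```

```bash
python3 mv.py; python3 ang.py 7;  python3 - <<'E'
from h import *
a=cv2.imread("pics/scene7.png")[195:285,260:360];b=cv2.imread("pics/top7.png")[145:235,200:300]
f=lambda i:cv2.resize(i,(400,360),interpolation=cv2.INTER_CUBIC)
cv2.imwrite("pics/c7.png",np.hstack([f(a),f(b)]))
E
```

```text
10.4667 [ 0.512  -0.0121  0.2475] yaw -23.854124474211478 F [ 1.1031 -0.5525  0.6203] j [-0.1806  0.178  -0.0913  1.2913  0.0001 -2.9059] -0.00015093215597588173
scene line 24 r 0.0387 ang -27.88
scene key 71 r 0.0668 ang -29.74
top line 1 r 0.0301 ang 89.09
top key 22 r 0.0726 ang -28.96
```

View pics/c7.png

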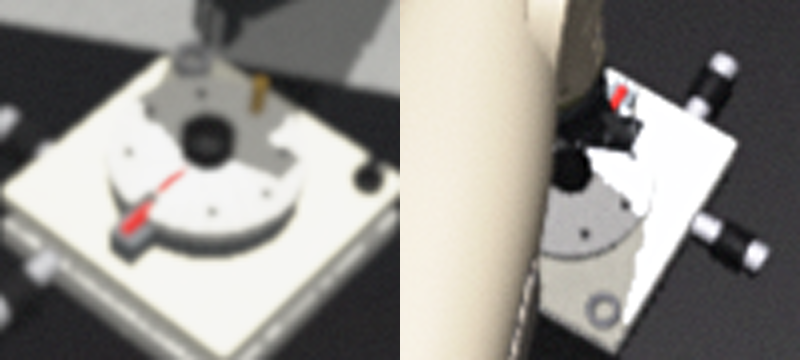

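The picture shows the plate low and flat on its seat, with the key in the notch (scene crop 135,215). The thumb nut and ring gauge are in place. The hub stopped hard at z = 0.164 under 22 N, exactly 8 mm down, and the arm is clear.

```bash
python3 -c "
from workcell import env
print(env.hand_in())"
```

```text
the job is handed in; nothing more can be done
None
```

The plate's notch is turned over the red key and the plate is pressed 8 mm down onto its seat. The arm has let go and stands clear, and the job was handed in at about 10.6 s.

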